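Fish the dropped padlock out of the counter gap

TASK

A padlock has dropped into the narrow gap between the low drawer unit and the counter ledge. Pick up the bent rod by its handle, reach down behind the padlock with it and draw the padlock out through the open end of the gap, so that it is left lying on the desk just outside, a few centimetres clear of the gap; do not touch the padlock with the gripper. Then lay the rod back across the top of the carton, bent end hanging down over the side as it was, and let go.

Things in the scene. Friction and masses are not known exactly. Their poses are not given: they have to be found in the camera images.
- bent_rod: L-shaped rod, 100 g: black handle (20 x, 100 y, 24 z mm) and 8 mm steel rod running from mid handle along -y, bent straight down at y = -140 mm; toe tip at z = -70 mm. Origin: centre of the handle's underside, z up. Lies on the carton, handle on top, toe hanging outside its -y side. A straight rod with the same handle lies parallel 84 mm away, not needed.
- padlock: Brass padlock lying flat on the desk in the gap, 0.15 to 0.28 kg: body 38 (x) by 34 (y) by 20 mm (z), steel shackle (6 mm bar, 20 mm clear inside) on its +y side reaching y = +44 mm. Origin: centre of the body's underside. The shackle points at the gap's open end within 10 degrees. Other padlocks, out on the desk and drawer unit, are not needed.
- gap: Fixed straight gap between a grey drawer unit (-x side, 120 mm deep) and a white ledge with grey top (+x side, 90 mm deep): 54 mm wide, 200 mm long (y -200 to 0), open above, walls and closed end (y = -200) 60 mm high, floor is the desk. Origin: on the desk, middle of the open end; +y points out onto desk that is free for 150 mm.
- carton: Fixed cardboard carton 190 (x) by 150 (y) by 85 mm high, flat top. Origin: centre of its underside. Two rods lie across it along its y, handles centred near x = +42 and -42 mm (which is which varies), both overhanging its -y side.
Things that resemble listed ones, but are neither listed nor needed, are in the scene too. Leave any orange look-alike of the padlock alone.

How it is judged:
On the way, in this order (a step that is already met when the one before it is completed fails the run):
1. bent rod lifted off the carton, padlock still in the gap (z of bent_rod in the frame of carton above 0.11 m and y of padlock in the frame of gap below -0.02 m), for 0.1 s.
2. padlock drawn out onto the desk, body's centre 35 mm or more past the open end (y of padlock in the frame of gap above 0.035 m and height (world z) of padlock below 0.02 m), for 0.2 s.
At the end, for the whole second after the job is handed in: The padlock lies at rest on the desk, its body's centre 35 to 250 mm beyond the gap's open end and within 150 mm of its centre line; the bent rod lies released and at rest on the carton, handle's centre over the top, level within 10 degrees, toe hanging down (all of step 2 and y of padlock in the frame of gap below 0.25 m and x of padlock in the frame of gap between -0.15 and 0.15 m and linear speed of each of padlock, bent_rod below 0.02 m/s and z of bent_rod in the frame of carton between 0.08 and 0.095 m and x of bent_rod in the frame of carton between -0.1 and 0.1 m and y of bent_rod in the frame of carton between -0.085 and 0.085 m and angle between bent_rod's own z axis and vertical below 0.18 rad); the robot touches nothing.
It fails at once if the gripper or arm touches the padlock (contact force between any of the fingers, the arm and padlock above 0.5 N).
It also fails if it takes over 53 s, if anything falls off the work surface, if the arm or the gripper's body presses on something with over 40 N, if the wrist force passes 120 N, or if a joint passes its speed limit or range.

ROBOT

A 6-joint arm with a two-finger parallel gripper is mounted at the origin on the work surface. World frame = base frame: x ahead of the robot, y to its left, z up, the work surface at z = 0. Lengths are in m, angles in rad, forces in N, time in s.
With the tool pointing down it reaches from about 0.275 to 0.725 m from the base axis. Payload 15.9 kg.
Tool frame: the origin (TCP) lies on the mounting face of the last link; the fingertips stand 173 mm ahead of it and the grasp point (between the pads) lies 155 mm ahead of it; z points along the fingers, y is the line along which they close (so a half turn about z gives the same grasp; the last joint's range is limited). The gripper opens to 85 mm and grips with 20 to 120 N. Pads are 22 mm wide; open, the fingers measure 114 mm over their backs; the gripper's body (76 mm by 85 mm) begins 54 mm behind the grasp point. The pads swing forward as they close: fully open they stand 13 mm farther back than shut.
Start: joints at [1.112, 0.213, -0.034, 1.323, 0, 1.571], TCP at [0.221, 0.448, 0.405] pointing down, gripper open.
Joint ranges: [-2.98, 2.98], [-0.74, 1.72], [-1.14, 1.35], [-2.1, 2.04], [-1.57, 1.44], [-3.14, 3.14]. Speed limits (rad/s): [1.89, 1.89, 2.39, 2.57, 3.14, 3.14].

INTERFACE

Orientations are given as a rotation vector (axis times angle).
In Python, from plant import arm gives the robot as it stands.
- The arm moves only by the shell command python3 -m creep 'ROWS' [FORCE]. ROWS is JSON, a list of rows, each a list of 7 numbers: the shift along the tool's x, y, z in m, then the turn, a rotation vector about the tool's x, y, z in degrees, then the finger opening in m, from 0 to 0.0854. In form: [[x, y, z, ax, ay, az, claw], ...]. A call has 1 to 5 rows; each row shifts and turns the commanded pose from where the row before left it, along the tool's axes as they then stand; what a row does not reach is not made up. A row lasts 1/12 s, in which the tool goes at most 41.7 mm and 7.16 degrees, less where a joint would pass 70% of its speed; a pose out of reach is approached as far as the arm can. A call is refused whole if a number of a shift passes 0.0417 or a number of a turn 7.16, either way. A call with a gripper value outside its range is refused whole. The fingers move at their own pace and stop on an object; FORCE is the grip in N (left out, the last holds). Time passes only in rows, so rows that do not move let the fingers close. It gives the time, the measured TCP pose, the force, the opening and the grip force at its end, in the units of the state.
- arm.observe(): the state, without advancing time (a new reading comes with each control period).
- arm.capture(name): name is "scene" or "top" or "wrist"; returns a dict with "img" (420x560x3 uint8, red, green, blue), "z_map" (420x560 float32, m along the optical axis (not along the pixel's ray), 0 where there is no reading), "camera_matrix" (3x3 intrinsics, pixels), "rvec" (rotation vector, rad) and "tvec" (3), from world to camera coordinates, as OpenCV has them. Camera axes: x right, y down, z forward; pixel columns grow to the right and rows downward; lengths in m; the calibration is good to about 2 mm. A picture is of the moment at which its call begins.
- arm.hand_in(): hands the job in; it is judged then, once.
Trained networks look in the newest picture that a camera, given by its name, has taken for a name from the list of things; names that differ only in an ending like _2 or _b are one class to them, and where a whole thing is asked for, a point or a joint stands for the part that bears it (a point fixed in the world has none). Each returns a list of dicts, best first, with "p" (0 to 1); they miss things now and then, are a little off and sometimes report something else, mostly with a low value. They report only what shows in the picture. A call takes as long as a camera call. They do not tell look-alikes from the thing itself.
- arm.boxes_of(target, camera): "at" ([column, row] in pixels, amid what is visible of it).
- arm.masks_of(target, camera): "pixels" (420x560 bool, what is visible of it) and "at" ([column, row] in pixels, amid what is visible of it).
- arm.pinpoint(target, camera): "at" ([column, row] in pixels: a listed point, or the origin of a listed thing).
The state is a dict: "time": time; "joint_pos": joint angles; "qvel": joint speeds; "tau": joint torques, N m; "ee_pos": TCP position; "tool_rot": TCP orientation; "wrist_force": force on the tool from outside, world axes, zero at the start; "torque": the same for the moment, N m; "width": finger opening in m; "finger_force": force on a finger pad.
Only numpy, scipy, OpenCV 4.12 (cv2) and the standard library are available. Lean on these libraries where they do the work, as an engineer would, in place of code of your own. Each camera call takes 0.05 s, during which the arm holds its last target. There are 200 camera calls.

## Working session

There is one attempt and no reset: what is moved stays moved. The work goes in short steps, Python scripts to look and compute and a shell command to move; the robot and the scene stay as the last step left them, time stands still between calls to the robot, and variables do not carry over. Pictures are saved under pics/ and viewed, at most 10 in all, crops included, and the job is handed in when it is done.

```bash
mkdir -p pics; ls
cat > h.py <<'E'
import numpy as np, cv2
from plant import arm
from scipy.spatial.transform import Rotation as R
def cloud(c):
    K=c["camera_matrix"];z=c["z_map"];v,u=np.mgrid[:420,:560]
    P=np.stack([(u-K[0,2])/K[0,0]*z,(v-K[1,2])/K[1,1]*z,z],-1)
    M=cv2.Rodrigues(np.array(c["rvec"],float))[0]
    W=(P-np.array(c["tvec"]).ravel())@M
    W[z==0]=np.nan
    return W
def save(c,n,crop=None,s=1):
    im=c["img"][:,:,::-1]
    if crop: im=im[crop[1]:crop[3],crop[0]:crop[2]]
    cv2.imwrite("pics/"+n,cv2.resize(im,None,fx=s,fy=s,interpolation=cv2.INTER_CUBIC))
def tool(): 
    o=arm.observe();return np.array(o["ee_pos"]),R.from_rotvec(o["tool_rot"])
E
python3 - <<'E'
from h import *
a=arm.capture("scene");b=arm.capture("top")
cv2.imwrite("pics/a.png",cv2.resize(np.vstack([a["img"],b["img"]])[:,:,::-1],(560*5//7,600)) if 0 else b["img"][:,:,::-1])
save(a,"s.png")
for cam,c in(("scene",a),("top",b)):
    W=cloud(c)
    for t in("bent_rod","padlock","gap","carton"):
        for f in("boxes_of","pinpoint"):
            for d in getattr(arm,f)(t,cam)[:4]:
                u,v=np.round(d["at"]).astype(int); print(cam,t,f,(u,v),round(d["p"],2),W[min(v,419),min(u,559)].round(3))
o=arm.observe();print({k:np.round(o[k],3) for k in o})
E
```

```text
pics
scene bent_rod boxes_of (np.int64(356), np.int64(188)) 0.8 [0.501 0.195 0.106]
scene bent_rod pinpoint (np.int64(364), np.int64(197)) 0.92 [0.509 0.212 0.095]
scene padlock boxes_of (np.int64(217), np.int64(299)) 0.97 [0.721 0.003 0.02 ]
scene padlock boxes_of (np.int64(139), np.int64(226)) 0.83 [ 0.618 -0.179  0.022]
scene padlock pinpoint (np.int64(220), np.int64(301)) 0.86 [0.723 0.009 0.022]
scene padlock pinpoint (np.int64(135), np.int64(234)) 0.55 [ 0.654 -0.161  0.06 ]
scene gap boxes_of (np.int64(136), np.int64(216)) 0.7 [ 0.595 -0.196  0.015]
scene gap pinpoint (np.int64(196), np.int64(248)) 0.86 [ 0.626 -0.069 -0.001]
scene carton boxes_of (np.int64(368), np.int64(200)) 0.79 [0.51 0.22 0.09]
scene carton pinpoint (np.int64(367), np.int64(204)) 0.71 [0.513 0.22  0.082]
top bent_rod boxes_of (np.int64(213), np.int64(240)) 0.95 [0.495 0.198 0.11 ]
top bent_rod pinpoint (np.int64(207), np.int64(243)) 0.81 [0.488 0.209 0.11 ]
top padlock boxes_of (np.int64(313), np.int64(163)) 0.79 [ 0.711 -0.002  0.02 ]
top padlock boxes_of (np.int64(390), np.int64(205)) 0.52 [ 0.625 -0.18
[... 190 characters left out ...]
t64(395), np.int64(217)) 0.95 [ 0.588 -0.188  0.061]
top gap pinpoint (np.int64(339), np.int64(200)) 0.92 [ 0.632 -0.071 -0.001]
top carton pinpoint (np.int64(208), np.int64(264)) 0.97 [0.447 0.206 0.085]
{'time': np.float64(0.9), 'joint_pos': array([ 1.112,  0.213, -0.034,  1.324,  0.   ,  1.571]), 'qvel': array([ 0.002, -0.   , -0.   , -0.001, -0.002, -0.002]), 'tau': array([-1.0000e-03, -6.8596e+01,  4.8733e+01,  1.0000e-03, -0.0000e+00,
       -0.0000e+00]), 'ee_pos': array([0.221, 0.448, 0.405]), 'tool_rot': array([-0.714, -3.059,  0.   ]), 'wrist_force': array([0.935, 0.024, 0.681]), 'torque': array([ 0.066, -0.04 ,  0.01 ]), 'finger_force': np.float64(0.0), 'width': np.float64(0.086)}
```

View pics/a.png

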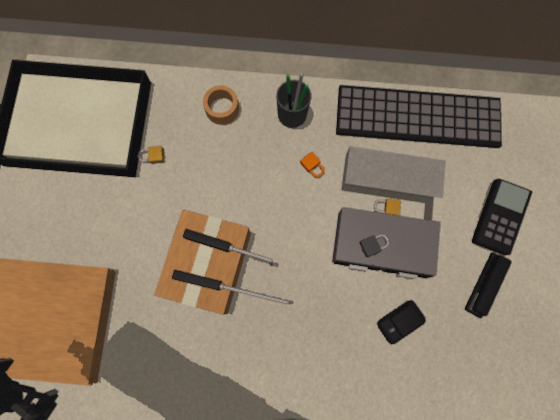

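View pics/s.png

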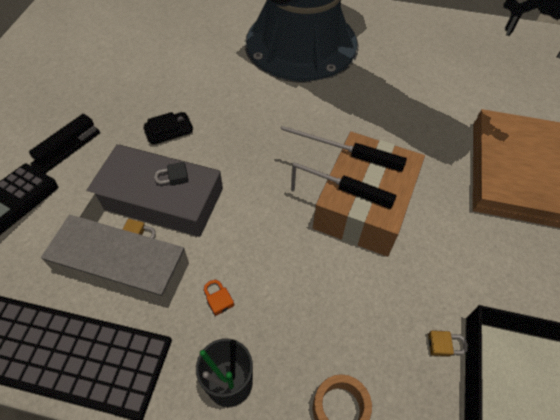

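The top picture shows the brass padlock in the gap at (390,207), with its shackle pointing left towards the open end near (339,200). The bent rod is the upper one, handle at (207,240) and toe at (272,263); the scene view shows its toe hanging at (293,178).
- **Could be taken for the padlock:** orange (313,163), dark one on the drawer unit (371,246), brass out on the desk (154,154). I choose (390,207), since it lies in the gap.
- **Could be taken for the rod:** the straight rod, handle at (197,280). I choose (207,240), since it has the toe.

Run:
```python
from h import *
c=arm.capture("top");W=cloud(c);Z=W[...,2]
def rect(m,n):
    m=m.astype(np.uint8);k,l,s,_=cv2.connectedComponentsWithStats(m)
    for i in np.argsort(-s[1:,4])[:3]+1:
        if s[i,4]<30: continue
        r=cv2.minAreaRect((W[l==i][:,:2]*1000).astype(np.float32)); print(n,s[i,:],np.round(r[0]),np.round(r[1]),round(r[2],1), 'z',round(float(np.nanmedian(Z[l==i])),4))
        print("   ",np.round(cv2.boxPoints(r)).astype(int).tolist())
v,u=np.mgrid[:420,:560]
reg=lambda a,b,c_,d:(u>=a)&(u<c_)&(v>=b)&(v<d)
g=reg(325,140,450,290)
rect(g&(Z>.052)&(Z<.066),"gapwalls z60")
rect(reg(150,200,300,320)&(Z>.078)&(Z<.092),"carton")
rect(reg(150,200,250,320)&(Z>.102)&(Z<.12),"handles")
rect(reg(240,225,300,310)&(Z>.085)&(Z<.115),"rods")
hsv=cv2.cvtColor(c["img"],cv2.COLOR_RGB2HSV)
rect(reg(370,195,420,216)&(hsv[...,1]>120)&(Z<.03),"body")
rect(reg(370,195,420,216)&(Z<.03)&(Z>.006),"lock")
for d in arm.masks_of("padlock","top")[:2]: rect(d["pixels"],"mask%.2f"%d["p"])
save(c,"crop.png",(330,140,450,290),4)
```

```text
gapwalls z60 [ 335  146  111  131 9196] [ 608. -181.] [221. 268.] 86.1 z 0.0604
    [[466, -282], [734, -300], [749, -80], [481, -61]]
gapwalls z60 [377 236  10  11  68] [ 533. -161.] [19. 17.] 31.4 z 0.0603
    [[520, -158], [529, -173], [546, -163], [537, -148]]
carton [ 155  209   94  105 5366] [455. 219.] [151. 191.] 79.7 z 0.0848
    [[348, 162], [536, 128], [563, 277], [375, 311]]
handles [172 269  59  21 502] [412. 213.] [120.  20.] 81.3 z 0.1083
    [[393, 155], [412, 152], [430, 270], [411, 273]]
handles [183 228  48  23 472] [496. 211.] [100.  20.] 77.5 z 0.1086
    [[475, 165], [495, 160], [517, 258], [497, 263]]
rods [240 288  49  16 200] [392.  83.] [102.   8.] 81.3 z 0.1001
    [[381, 33], [388, 32], [404, 133], [396, 134]]
rods [240 246  33  17 139] [473. 108.] [72. 15.] 71.6 z 0.1
    [[454, 76], [468, 71], [491, 140], [477, 145]]
rods [240 225   8  11  46] [525. 139.] [22. 15.] 6.6 z 0.0857
    [[513, 145], [515, 131], [537, 133], [536, 148]]
body [385 199  16  16 215] [ 622. -193.] [32. 36.] 88.9 z 0.0203
    [[604, -209], [640, -209], [640, -177], [605, -176]]
lock [374 195  46  20 406] [ 627. -203.] [102.  47.] 85.8 z 0.0192
    [[600, -252], [647, -256], [654, -153], [608, -150]]
mask0.74 [374 198  27  17 303] [ 625. -181.] [58. 39.] 82.8 z 0.0196
    [[602, -207], [641, -212], [648, -154], [609, -149]]
mask0.74 [301 152  23  24 264] [710.  -3.] [57. 38.] 41.6 z 0.0191
    [[676, -7], [701, -36], [743, 2], [718, 30]]
```

View pics/crop.png

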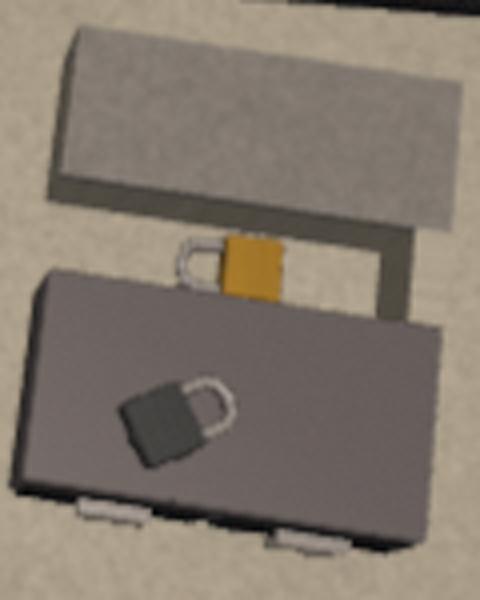

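The crop confirms the choice: brass body at about (250,268) in the crop, in the gap with its shackle towards the open end, and the dark look-alike on top of the drawer unit. Measured sizes fit the description, including the handle at 100x20 mm and its top at 0.109 m. Next I turn the tool to line up with the handle.

```bash
cat >> h.py <<'E'
def need(p,yaw):  # turn about tool z (deg), then shift in turned tool axes (mm); yaw=angle of tool y
    t,r=tool(); f=np.radians(yaw); y=np.array([np.cos(f),np.sin(f),0]);z=np.array([0,0,-1.]);x=np.cross(y,z)
    q=R.from_matrix(np.stack([x,y,z],1)); o=arm.observe()
    print("turn",np.round((r.inv()*q).as_rotvec(degrees=True),2),"shift",np.round(q.inv().apply(np.array(p)-t)*1000,1),"tcp",t.round(4),"t",round(float(o["time"]),2),"w",round(float(o["width"]),4),"F",np.round(o["wrist_force"],1))
E
python3 -m creep '[[0,0,0,0,0,7,0.0854],[0,0,0,0,0,7,0.0854],[0,0,0,0,0,7,0.0854],[0,0,0,0,0,7,0.0854],[0,0,0,0,0,7,0.0854]]'
python3 -m creep '[[0,0,0,0,0,7,0.0854],[0,0,0,0,0,7,0.0854],[0,0,0,0,0,7,0.0854],[0,0,0,0,0,7,0.0854],[0,0,0,0,0,7,0.0854]]'
python3 -m creep '[[0,0,0,0,0,6,0.0854],[0,0,0,0,0,0,0.0854]]'
python3 -c "
from h import *
need([.496,.211,.261],-12.5)"
```

```text
time: 1.42
ee_pos: [0.2214, 0.4483, 0.4047]
tool_rot: [-1.609, -2.698, 0.0]
wrist_force: [-0.1, 0.3, -0.7]
width: 0.0857
finger_force: 0.0
time: 1.83
ee_pos: [0.2214, 0.4483, 0.4047]
tool_rot: [-2.346, -2.089, -0.0]
wrist_force: [0.2, 0.6, 0.0]
width: 0.0856
finger_force: 0.0
time: 2.0
ee_pos: [0.2214, 0.4483, 0.4047]
tool_rot: [-2.452, -1.965, -0.0]
wrist_force: [-0.3, -0.2, -0.2]
width: 0.0855
finger_force: 0.0
turn [ 0.   -0.   -0.09] shift [-172.2  319.4  143.7] tcp [0.2214 0.4483 0.4047] t 2.0 w 0.0855 F [-0.3 -0.2 -0.2]
```

```bash
python3 -m creep '[[-0.0172,0.0319,0,0,0,0,0.0854],[-0.0172,0.0319,0,0,0,0,0.0854],[-0.0172,0.0319,0,0,0,0,0.0854],[-0.0172,0.0319,0,0,0,0,0.0854],[-0.0172,0.0319,0,0,0,0,0.0854]]' >/dev/null
python3 -m creep '[[-0.0172,0.0319,0,0,0,0,0.0854],[-0.0172,0.0319,0,0,0,0,0.0854],[-0.0172,0.0319,0,0,0,0,0.0854],[-0.0172,0.0319,0,0,0,0,0.0854],[-0.0172,0.0319,0,0,0,0,0.0854]]' >/dev/null
python3 -m creep '[[0,0,0.030,0,0,0,0.0854],[0,0,0.030,0,0,0,0.0854],[0,0,0.020,0,0,0,0.0854],[0,0,0,0,0,0,0.0854]]'
python3 - <<'E'
from h import *
need([.496,.211,.261],-12.5)
c=arm.capture("wrist");save(c,"w1.png");W=cloud(c);Z=W[...,2]
k,l,s,_=cv2.connectedComponentsWithStats(((Z>.102)&(Z<.116)).astype(np.uint8))
for i in np.argsort(-s[1:,4])[:3]+1:
    r=cv2.minAreaRect((W[l==i][:,:2]*1000).astype(np.float32));print(s[i],np.round(r[0],1),np.round(r[1],1),r[2],np.nanmedian(Z[l==i]))
E
```

```text
time: 3.17
ee_pos: [0.4955, 0.2116, 0.3208]
tool_rot: [-2.442, -1.974, 0.009]
wrist_force: [0.2, 0.3, 0.2]
width: 0.0855
finger_force: 0.0
turn [-0.28  0.2   0.39] shift [-0.5  0.6 59.8] tcp [0.4955 0.2116 0.3208] t 3.17 w 0.0855 F [0.2 0.3 0.2]
[ 256  143   40  183 6673] [494.7 212.5] [106.5  20.1] 77.60811614990234 0.1093244206218092
[  83  157   65  148 5562] [413.9 235.6] [81.  20.3] 81.22904205322266 0.10914142960443891
[272 387   4   3   5] [473.  115.3] [2.8 0.7] 33.993804931640625 0.10216231994796966
```

View pics/w1.png

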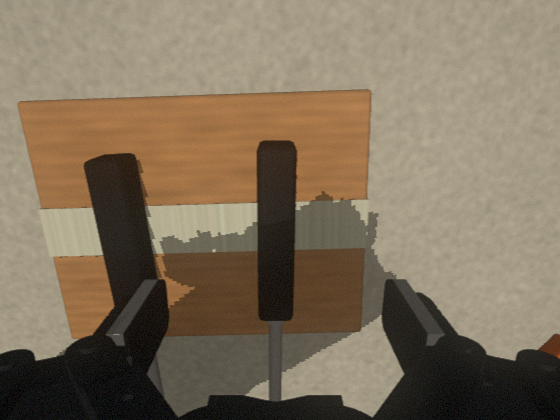

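The wrist view shows the bent rod's handle at (277,230), upright between the fingers, with the straight rod's handle to the left at (125,230). I narrow the opening a little, descend and grip.

```bash
python3 -m creep '[[0,0,0.010,0,0,0.3,0.06],[0,0,0.015,0,0,0,0.06],[0,0,0.015,0,0,0,0.06],[0,0,0.010,0,0,0,0.06],[0,0,0.0,0,0,0,0.06]]'
python3 -m creep '[[0,0,0.008,0,0,0,0.06],[0,0,0,0,0,0,0.04],[0,0,0,0,0,0,0],[0,0,0,0,0,0,0],[0,0,0,0,0,0,0]]' 80
python3 -m creep '[[0,0,0,0,0,0,0],[0,0,0,0,0,0,0],[0,0,0,0,0,0,0]]' 80
```

```text
time: 3.63
ee_pos: [0.4962, 0.2124, 0.2737]
tool_rot: [-2.45, -1.966, 0.002]
wrist_force: [-1.5, 0.5, 0.4]
width: 0.0601
finger_force: 0.0
time: 4.05
ee_pos: [0.4968, 0.2125, 0.2677]
tool_rot: [2.451, 1.964, 0.002]
wrist_force: [0.7, -0.0, 0.5]
width: 0.0178
finger_force: 78.1
time: 4.3
ee_pos: [0.4968, 0.2124, 0.2676]
tool_rot: [2.451, 1.964, 0.002]
wrist_force: [-0.5, -0.4, 6.7]
width: 0.0177
finger_force: 79.0
```

The grip is about 7 mm higher than intended, so I regrip lower.

```bash
python3 -m creep '[[0,0,0,0,0,0,0.04],[0,0,0,0,0,0,0.04],[0,0,0.003,0,0,0,0.04],[0,0,0.0035,0,0,0,0.04],[0,0,0,0,0,0,0.04]]' 80 | tail -3
python3 -m creep '[[0,0,0,0,0,0,0],[0,0,0,0,0,0,0],[0,0,0,0,0,0,0],[0,0,0,0,0,0,0]]' 80
python3 -m creep '[[0,0,-0.01,0,0,0,0],[0,0,-0.02,0,0,0,0],[0,0,-0.02,0,0,0,0],[0,0,-0.02,0,0,0,0],[0,0,-0.02,0,0,0,0]]' 80
python3 -m creep '[[0,0,-0.015,0,0,0,0],[0,0,0,0,0,0,0],[0,0,0,0,0,0,0]]' 80
python3 - <<'E'
from h import *
c=arm.capture("scene");save(c,"lift.png",(200,60,480,270),2)
W=cloud(c);print(tool()[0]);m=arm.masks_of("bent_rod","scene")
for d in m[:2]:
    P=W[d["pixels"]];P=P[P[:,2]>.09];print(d["p"],len(P),P.min(0),P.max(0),P[P[:,1].argsort()[:25]].mean(0))
E
```

```text
wrist_force: [-0.7, -0.2, 0.3]
width: 0.0402
finger_force: 0.0
time: 5.05
ee_pos: [0.4966, 0.2124, 0.2603]
tool_rot: [2.452, 1.965, 0.0]
wrist_force: [0.2, -0.1, 1.7]
width: 0.0185
finger_force: 78.2
time: 5.47
ee_pos: [0.4963, 0.2123, 0.3519]
tool_rot: [2.452, 1.964, 0.0]
wrist_force: [-0.5, 0.1, -1.0]
width: 0.0184
finger_force: 78.2
time: 5.72
ee_pos: [0.4967, 0.2124, 0.3661]
tool_rot: [2.451, 1.964, 0.003]
wrist_force: [0.0, 0.5, -1.9]
width: 0.0185
finger_force: 78.2
[0.4964519  0.21230327 0.36514669]
0.74 1248 [0.40165245 0.07380946 0.094162  ] [0.53717782 0.26388144 0.24255664] [0.47097994 0.07506261 0.16226218]
```

View pics/lift.png

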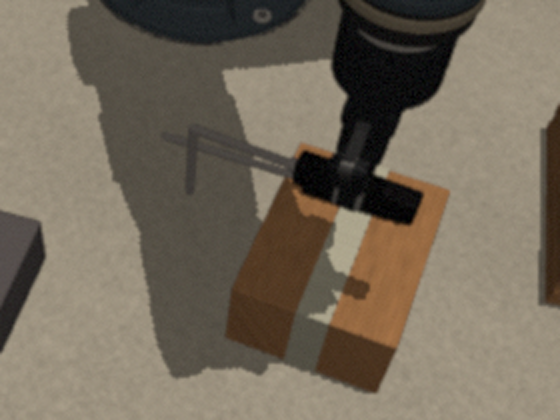

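The picture shows the rod held level, with its toe hanging at about (190,190) and the carton beneath it. Next I turn to the gap's direction and carry the rod over.

```bash
python3 -m creep '[[0,0,0,0,0,-4.3,0],[0,0,0,0,0,-4.3,0],[0,0,0,0,0,0,0]]' | head -2
python3 -c "
from h import *
need([.6286,-.0953,.366],-3.9)"
```

```text
time: 6.07
ee_pos: [0.4963, 0.2122, 0.3643]
turn [-0.09  0.04  0.13] shift [-297.8  152.9   -1.7] tcp [0.4963 0.2122 0.3643] t 6.07 w 0.0182 F [-0.1  0.5 -1.7]
```

```bash
python3 -m creep '[[-0.015,0.0075,0,0,0,0,0],[-0.030,0.0155,0,0,0,0,0],[-0.030,0.0155,0,0,0,0,0],[-0.030,0.0155,0,0,0,0,0],[-0.030,0.0155,0,0,0,0,0]]' >/dev/null
python3 -m creep '[[-0.030,0.0155,0,0,0,0,0],[-0.030,0.0155,0,0,0,0,0],[-0.030,0.0155,0,0,0,0,0],[-0.030,0.0155,0,0,0,0,0],[-0.020,0.010,0,0,0,0,0]]' >/dev/null
python3 -m creep '[[-0.015,0.0075,0,0,0,0,0],[-0.0078,0.0034,0,0,0,0,0],[0,0,0,0,0,0,0],[0,0,0,0,0,0,0]]' | head -2
python3 - <<'E'
from h import *
need([.6286,-.0953,.366],-3.9)
t,r=tool();print("toe",t+r.apply([-.141,0,.2455]))
c=arm.capture("top");save(c,"over.png",(330,130,450,290),4)
c=arm.capture("scene");save(c,"over_s.png",(20,80,300,290),2)
W=cloud(c)
for d in arm.masks_of("bent_rod","scene")[:1]:
    P=W[d["pixels"]];P=P[P[:,2]>.09];print(d["p"],P[P[:,1].argsort()[:25]].mean(0))
    Q=P[P[:,2].argsort()[:25]];print("low",Q.mean(0))
E
```

```text
time: 7.23
ee_pos: [0.6276, -0.095, 0.3647]
turn [-0.06 -0.02 -0.16] shift [-0.3  1.  -1.3] tcp [ 0.6276 -0.095   0.3647] t 7.23 w 0.0183 F [-0.   0.3 -1.4]
toe [ 0.61741413 -0.23551034  0.11916195]
0.57 [ 0.62237608 -0.23349498  0.16847648]
low [ 0.62130342 -0.2301155   0.12727808]
```

View pics/over_s.png

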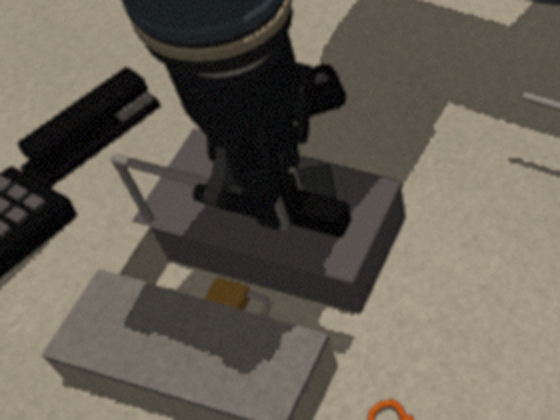

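The view shows the toe at about (147,218), above the closed-end part of the gap, with the brass padlock ahead of it at (228,293). I descend in stages and watch the force.

```bash
python3 -m creep '[[0,0.001,0.02,0,0,0,0],[0,0,0.025,0,0,0,0],[0,0,0.02,0,0,0,0],[0,0,0.02,0,0,0,0],[0,0,0.01,0,0,0,0]]'
python3 -m creep '[[0,0,0.01,0,0,0,0],[0,0,0.005,0,0,0,0],[0,0,0,0,0,0,0]]'
python3 - <<'E'
from h import *
t,r=tool();print("toe",t+r.apply([-.141,0,.2455]))
c=arm.capture("top");save(c,"in.png",(330,130,450,290),3)
E
```

```text
time: 7.8
ee_pos: [0.628, -0.0943, 0.2681]
tool_rot: [-2.295, -2.142, 0.002]
wrist_force: [-0.6, 0.5, -1.6]
width: 0.0185
finger_force: 78.3
time: 8.05
ee_pos: [0.6287, -0.0951, 0.2548]
tool_rot: [-2.297, -2.143, 0.001]
wrist_force: [0.5, -0.4, -0.3]
width: 0.0185
finger_force: 78.3
toe [ 0.61881301 -0.23575393  0.00927706]
```

View pics/in.png

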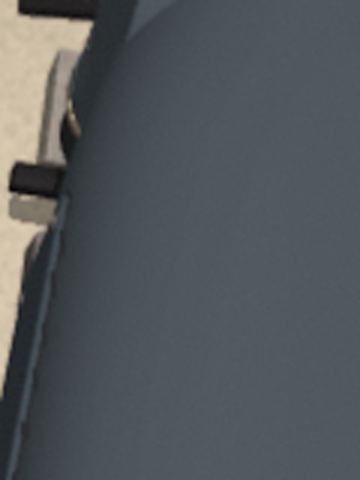

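The top view is blocked by the arm, so I'll use the scene camera. I start the pull.

```bash
python3 -m creep '[[0.006,0,0,0,0,0,0],[0.008,0,0,0,0,0,0],[0.008,0,0,0,0,0,0],[0.008,0,0,0,0,0,0],[0.008,0,0,0,0,0,0]]' | grep -E "ee|wrist"
python3 -m creep '[[0.008,0,0,0,0,0,0],[0.008,0,0,0,0,0,0],[0.008,0,0,0,0,0,0],[0.008,0,0,0,0,0,0],[0.008,0,0,0,0,0,0]]' | grep -E "ee|wrist"
python3 -m creep '[[0.008,0,0,0,0,0,0],[0.008,0,0,0,0,0,0],[0.008,0,0,0,0,0,0],[0.008,0,0,0,0,0,0],[0.005,0,0,0,0,0,0]]' | grep -E "ee|wrist"
python3 - <<'E'
from h import *
t,r=tool();print("toe",t+r.apply([-.141,0,.2455]))
c=arm.capture("scene");save(c,"pull.png",(20,80,300,290),2);W=cloud(c)
for d in arm.masks_of("padlock","scene")[:4]:
    print(d["p"],d["at"],np.nanmedian(W[d["pixels"]],0))
E
```

```text
ee_pos: [0.6316, -0.0565, 0.2555]
wrist_force: [-0.6, -2.1, -0.3]
ee_pos: [0.6343, -0.0168, 0.2552]
wrist_force: [-0.1, -2.4, -0.8]
ee_pos: [0.6369, 0.0204, 0.2552]
wrist_force: [-0.4, -1.5, -0.1]
toe [ 0.62714169 -0.12027326  0.00968053]
0.72 [216.8, 297.8] [0.71851236 0.00475364 0.01806943]
0.57 [188.8, 241.8] [ 0.6276047  -0.08346645  0.01783903]
```

View pics/pull.png

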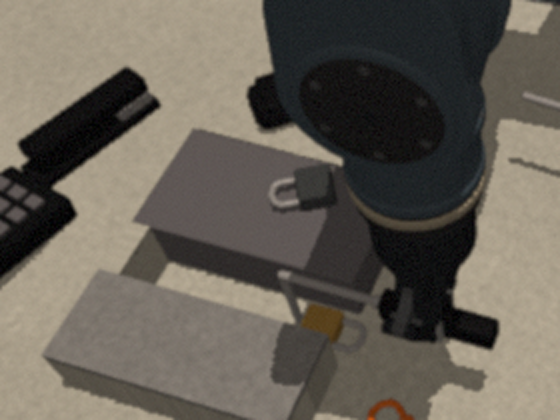

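It works: the toe is at about (290,290), pressed behind the padlock body at (322,322). The shackle has already left the gap. I keep pulling.

```bash
python3 -m creep '[[0.008,0,0,0,0,0,0],[0.008,0,0,0,0,0,0],[0.008,0,0,0,0,0,0],[0.008,0,0,0,0,0,0],[0.008,0,0,0,0,0,0]]' | grep -E "ee|wrist"
python3 -m creep '[[0.008,0,0,0,0,0,0],[0.008,0,0,0,0,0,0],[0.008,0,0,0,0,0,0],[0.008,0,0,0,0,0,0],[0.006,0,0,0,0,0,0]]' | grep -E "ee|wrist"
python3 -m creep '[[0.003,0,0,0,0,0,0],[0,0,0,0,0,0,0],[0,0,0,0,0,0,0]]' | grep -E "time|ee|wrist"
python3 - <<'E'
from h import *
t,r=tool();print("toe",t+r.apply([-.141,0,.2455]))
c=arm.capture("scene");save(c,"out.png",(20,80,340,320),2);W=cloud(c)
hsv=cv2.cvtColor(c["img"],cv2.COLOR_RGB2HSV)
for d in arm.masks_of("padlock","scene")[:4]:
    P=W[d["pixels"]&(hsv[...,1]>110)]
    print(d["p"],d["at"],np.nanmedian(P,0),np.nanmin(P,0),np.nanmax(P,0))
E
```

```text
ee_pos: [0.6396, 0.0601, 0.2552]
wrist_force: [0.2, -1.4, -0.8]
ee_pos: [0.6423, 0.0982, 0.2552]
wrist_force: [0.2, -1.5, -1.2]
time: 10.53
ee_pos: [0.6425, 0.1002, 0.2552]
wrist_force: [1.5, -0.2, -1.8]
toe [ 0.63273493 -0.04037188  0.00967771]
0.73 [225.2, 253.6] [ 0.64042545 -0.01381254  0.0185587 ] [ 0.61844082 -0.03182578  0.00486487] [0.6565084  0.00210821 0.02212721]
0.65 [217.6, 297.6] [0.71819196 0.00443878 0.01802851] [ 0.68300106 -0.0284965  -0.00381838] [0.7441576  0.03028579 0.02322397]
```

View pics/out.png

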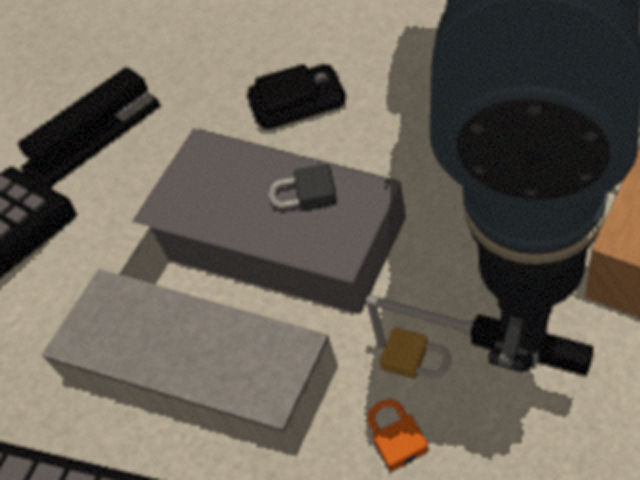

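The padlock lies outside at about (405,352), its body centre roughly 56 mm past the open end. The orange one at (398,432) is untouched. I back off, lift and return to the carton.

```bash
python3 -m creep '[[-0.006,0,0,0,0,0,0],[-0.004,0,0,0,0,0,0],[0,0,-0.015,0,0,0,0],[0,0,-0.025,0,0,0,0],[0,0,-0.03,0,0,0,0]]' >/dev/null
python3 -m creep '[[0,0,-0.03,0,0,0,0],[0,0,-0.015,0,0,0,0],[0,0,0,0,0,4.3,0],[0,0,0,0,0,4.3,0],[0,0,0,0,0,0,0]]' | head -3
python3 -c "
from h import *
need([.4966,.2124,.261],-12.5)"
```

```text
time: 11.47
ee_pos: [0.6418, 0.0894, 0.3705]
tool_rot: [2.456, 1.959, 0.001]
turn [ 0.03 -0.01 -0.34] shift [  88.6 -168.4  109.5] tcp [0.6418 0.0894 0.3705] t 11.47 w 0.0186 F [ 1.   0.1 -0.8]
```

```bash
python3 -m creep '[[0.008,-0.015,0,0,0,-0.3,0],[0.0138,-0.0264,0,0,0,0,0],[0.0138,-0.0264,0,0,0,0,0],[0.0138,-0.0264,0,0,0,0,0],[0.0138,-0.0264,0,0,0,0,0]]' >/dev/null
python3 -m creep '[[0.0138,-0.0264,0,0,0,0,0],[0.008,-0.015,0,0,0,0,0],[0.0036,-0.0064,0,0,0,0,0],[0,0,0,0,0,0,0],[0,0,0,0,0,0,0]]' | head -3
python3 -c "
from h import *
need([.4966,.2124,.261],-12.5)"
```

```text
time: 12.3
ee_pos: [0.4965, 0.2122, 0.3702]
tool_rot: [2.445, 1.972, 0.0]
turn [0.02 0.01 0.29] shift [  0.2   0.  109.2] tcp [0.4965 0.2122 0.3702] t 12.3 w 0.0185 F [ 0.6  0.  -1.1]
```

```bash
python3 -m creep '[[0,0,0.02,0,0,0.3,0],[0,0,0.025,0,0,0,0],[0,0,0.025,0,0,0,0],[0,0,0.02,0,0,0,0],[0,0,0.01,0,0,0,0]]' | grep -E "ee|wrist"
python3 -m creep '[[0,0,0.005,0,0,0,0],[0,0,0.0035,0,0,0,0],[0,0,0,0,0,0,0],[0,0,0,0,0,0,0]]' | grep -E "ee|wrist"
```

```text
ee_pos: [0.4964, 0.2113, 0.2675]
wrist_force: [-0.2, -1.0, -1.4]
ee_pos: [0.4967, 0.2126, 0.2626]
wrist_force: [-0.2, -0.3, -0.9]
```

```bash
python3 -m creep '[[0,0,0.001,0,0,0,0],[0,0,0.001,0,0,0,0],[0,0,0,0,0,0,0],[0,0,0,0,0,0,0]]' | grep -E "ee|wrist"
python3 -m creep '[[0,0,0,0,0,0,0.03],[0,0,0,0,0,0,0.05],[0,0,0,0,0,0,0.05],[0,0,0,0,0,0,0.05],[0,0,0,0,0,0,0.05]]' | grep -E "wrist|width"
python3 -m creep '[[0,0,-0.01,0,0,0,0.05],[0,0,-0.02,0,0,0,0.05],[0,0,-0.03,0,0,0,0.05],[0,0,-0.03,0,0,0,0.05],[0,0,-0.03,0,0,0,0.05]]' >/dev/null
python3 -m creep '[[-0.0,-0.03,-0.02,0,0,0,0.05],[0,-0.03,0,0,0,0,0.05],[0,-0.03,0,0,0,0,0.05],[0,0,0,0,0,0,0.05],[0,0,0,0,0,0,0.05]]' | head -2
python3 - <<'E'
from h import *
c=arm.capture("scene");save(c,"end.png");W=cloud(c);hsv=cv2.cvtColor(c["img"],cv2.COLOR_RGB2HSV)
for d in arm.masks_of("padlock","scene")[:4]:
    P=W[d["pixels"]&(hsv[...,1]>110)]; print(d["p"],d["at"],np.nanmedian(P,0))
for d in arm.masks_of("bent_rod","scene")[:2]:
    P=W[d["pixels"]];P=P[P[:,2]>.102];print(d["p"],d["at"],P.mean(0),P[:,2].min(),P[:,2].max())
    A=np.c_[P[:,:2],np.ones(len(P))];T=P[:,2]>.105;print(np.linalg.lstsq(A[T],P[T,2],rcond=None)[0])
E
```

```text
ee_pos: [0.4964, 0.2128, 0.2603]
wrist_force: [0.8, 1.0, 5.9]
wrist_force: [0.3, -0.2, 0.2]
width: 0.0503
time: 14.63
ee_pos: [0.4073, 0.2324, 0.4009]
0.97 [227.4, 255.9] [ 0.64005731 -0.01392307  0.01848779]
0.67 [218.8, 298.3] [0.71845536 0.00468681 0.01820819]
0.36 [357.8, 188.2] [0.50536508 0.21753154 0.09972437]<stdin>:6: RuntimeWarning: Mean of empty slice.
  ret = um.true_divide(
Traceback (most recent call last):
ValueError: zero-size array to reduction operation minimum which has no identity
```

View pics/end.png

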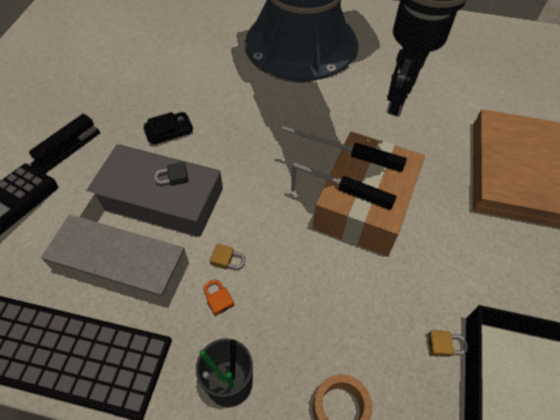

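The rod is back on the carton, handle at (366,192) and toe hanging at (293,180). The padlock lies outside the gap at (222,256), and the gripper is clear at (400,90).

```bash
python3 -c "
from plant import arm
print(arm.hand_in())"
```

```text
the job is handed in; nothing more can be done
None
```

I drew the padlock out of the gap and left it on the desk about 56 mm past the open end, then laid the bent rod back on the carton, released with its toe hanging down. The job is handed in at about 15 s; no verdict came back, and a final rod-level measurement failed, so I checked the rod only in the last picture.

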